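# Pack up spacer plates to the height gauge

### The arm

A 6-joint arm with a two-finger parallel gripper is mounted at the origin on a cart in front of the work surface, level with it; the furniture and walls round the work are solid. World frame = base frame: x ahead of the robot, y to its left, z up, the work surface at z = 0. Lengths are in m, angles in rad, forces in N, time in s.
With the tool pointing down it reaches from about 0.35 to 0.975 m from the base axis. Payload 7.1 kg.
Tool frame: the origin (TCP) lies midway between the tips of the shut fingers; the grasp point (between the pads) lies 19 mm behind it; z points along the fingers, y is the line along which they close (so a half turn about z gives the same grasp; the last joint's range is limited). The gripper opens to 88 mm and grips with 3 to 60 N. Pads are 20 mm wide; open, the fingers measure 115 mm over their backs; the gripper's body (75 mm by 178 mm) begins 61 mm behind the grasp point.
Start: joints at [1.13, 0.423, 1.63, -0, 1.089, -0.019], TCP at [0.256, 0.57, 0.223] pointing down, gripper open.
Joint ranges: [-3, 3], [-0.9, 2.11], [0.09, 2.58], [-1.31, 4.45], [0.11, 2.69], [-2.54, 2.54]. Speed limits (rad/s): [2.39, 2.39, 3.01, 3.14, 3.14, 3.14].

### API

Orientations are given as a unit quaternion [w, x, y, z].
In Python, from station import move_pose, movel, movej, command_gripper, wait, inverse_kinematics, read_camera, camera_info, MotionError, job_done, get_time, get_joint_pos, get_qvel, get_effort, get_tcp_pos, get_ee_rot, get_ft_force, get_ft_torque, get_grip_width, get_finger_force gives the robot as it stands. Calls block until the motion is done:
- move_pose(position, orientation): joint-space move of the TCP to a pose.
- movel(position, frame=None, v=0.15, until_force=None): straight line of the TCP; frame=None keeps the orientation; v is the mean speed in m/s. With until_force (N) it stops when the force on the tool has changed by that much, and returns True; else False.
- movej(angles): joint-space move.
- command_gripper(opening): opening from 0.0 (shut) to 1.0 (fully open); the grip force is fixed at half the most; returns when the fingers have stopped.
- wait(seconds).
- inverse_kinematics(position, orientation): joint angles nearest the present ones, or None.
- read_camera(name): name is "side" or "top" or "wrist"; returns the picture (384x512x3 uint8, red, green, blue); there is no depth.
- camera_info(name): a dict with "intrinsics" (3x3 intrinsics, pixels), "T" (4x4, takes a point from camera to world coordinates); the wrist camera has in their place "tool_from_camera" (4x4, takes a point from camera to tool coordinates, whose origin is the TCP and whose axes are the flange's). Camera axes: x right, y up, looking along -z (the intrinsics and any distortion apply to the point x, -y, -z); pixel columns grow to the right and rows downward; lengths in m; the calibration is good to about 2 mm. A picture is of the moment at which its call begins: read the wrist's pose just before it. camera_info takes no time and is no camera call.
A pose or a line that the arm cannot do raises MotionError and nothing moves.
- job_done(): hands the job in; it is judged then, once.
Readings, each from a call of its own:
- get_time(): time.
- get_joint_pos(): joint angles.
- get_qvel(): joint speeds.
- get_effort(): joint torques, N m.
- get_tcp_pos(): TCP position.
- get_ee_rot(): TCP orientation.
- get_ft_force(): force on the tool from outside, world axes, zero at the start.
- get_ft_torque(): the same for the moment, N m.
- get_grip_width(): opening from 0.0 (shut) to 1.0 (fully open).
- get_finger_force(): force on a finger pad.
Only numpy, scipy, OpenCV 4.12 (cv2) and the standard library are available. Lean on these libraries where they do the work, as an engineer would, in place of code of your own. Each camera call takes 0.05 s, during which the arm holds its last target. There are 200 camera calls.

### The job

Build a packing of spacer plates on the pad of the height gauge, so that the top face of the stack comes level with the gauge's pointer: not below the pointer's lower edge and not above its upper edge. Choose plates whose thicknesses add up, lay them flat one on another with their edges in line with the pad, leave the plates you do not need well away from the pad, and disturb neither the pointer nor the other things on the bench.

Things in the scene. Friction and masses are not known exactly. Their poses are not given: they have to be found in the camera images.
- gauge: height gauge, fixed: grey foot 224 x 66 x 12 mm (x from -68 to +156 mm) with a bright ground pad (104 mm along x, 54 mm along y, 3 mm proud) at one end and an upright round pillar (14 mm thick, its top 132 mm above the worktop) at x = +122 mm. Origin on the worktop under the middle of the pad; x points from the pad to the pillar, z up
- pad_top (a point): middle of the pad's top face, 15 mm above the worktop; axes as the gauge
- pointer_tip (a point): end of the gauge's pointer, a level steel bar 10 mm thick reaching from a dark slider on the pillar towards the pad, 61 mm from the pad's middle. The point is half-way up its thickness (edges 5 mm below and above). Set 58 to 74 mm above the pad's top face; it stays put unless pushed with over 12 N. The slider, 30 x 28 x 26 mm, carries a small black locking knob
- plate_12: bare aluminium spacer plate 100 mm long (its x), 50 mm wide (its y), 12 mm thick (z), 0.15 kg give or take 15 per cent, lying flat; 1 dark dot in a row along the middle of its top. Origin in the middle of its underside; at the start it lies on top of the 20 mm plate
- plate_16: bare aluminium spacer plate 100 mm long (its x), 50 mm wide (its y), 16 mm thick (z), 0.20 kg give or take 15 per cent, lying flat; 2 dark dots in a row along the middle of its top. Origin in the middle of its underside
- plate_20: bare aluminium spacer plate 100 mm long (its x), 50 mm wide (its y), 20 mm thick (z), 0.25 kg give or take 15 per cent, lying flat; 3 dark dots in a row along the middle of its top. Origin in the middle of its underside; at the start the 12 mm plate lies on it
- plate_24: bare aluminium spacer plate 100 mm long (its x), 50 mm wide (its y), 24 mm thick (z), 0.30 kg give or take 15 per cent, lying flat; 4 dark dots in a row along the middle of its top. Origin in the middle of its underside
- plate_32: bare aluminium spacer plate 100 mm long (its x), 50 mm wide (its y), 32 mm thick (z), 0.40 kg give or take 15 per cent, lying flat; 5 dark dots in a row along the middle of its top. Origin in the middle of its underside
- microscope: a stereo microscope, fixed, always in the same place: base 220 x 188 mm, 43 mm high, its head leaning towards the robot, eyepieces up to 330 mm above the worktop and some 150 mm to the robot's side of the origin (origin on the worktop under the objective); it stands between the arm's start pose and the plates
- marker_blue: a capped white marker with a blue cap, 18 x 131 x 20 mm, lying flat (origin under its middle); a bystander
- amber_bottle: a brown glass bottle, 60 mm across, 142 mm tall (origin under its middle); a bystander

How it is judged:
At the end, for the whole second after the job is handed in: Top of the stack within 5.5 mm of the pointer's mid-thickness. Plates on the pad flat, within 10 mm of its middle and 8 degrees of its length; every other plate over 100 mm from its middle (centre to centre). All plates still ((((horizontal distance between plate_12 and pad_top below 0.01 m and angle between the x axis of plate_12 and the x axis of gauge, either way round below 0.14 rad and z of plate_12 in the frame of pad_top above -0.002 m and angle between plate_12's own z axis and vertical below 0.04 rad) and z of plate_12 in the frame of pointer_tip between -0.0175 and -0.0065 m) or ((horizontal distance between plate_16 and pad_top below 0.01 m and angle between the x axis of plate_16 and the x axis of gauge, either way round below 0.14 rad and z of plate_16 in the frame of pad_top above -0.002 m and angle between plate_16's own z axis and vertical below 0.04 rad) and z of plate_16 in the frame of pointer_tip between -0.0215 and -0.0105 m) or ((horizontal distance between plate_20 and pad_top below 0.01 m and angle between the x axis of plate_20 and the x axis of gauge, either way round below 0.14 rad and z of plate_20 in the frame of pad_top above -0.002 m and angle between plate_20's own z axis and vertical below 0.04 rad) and z of plate_20 in the frame of pointer_tip between -0.0255 and -0.0145 m) or ((horizontal distance between plate_24 and pad_top below 0.01 m and angle between the x axis of plate_24 and the x axis of gauge, either way round below 0.14 rad and z of plate_24 in the frame of pad_top above -0.002 m and angle between plate_24's own z axis and vertical below 0.04 rad) and z of plate_24 in the frame of pointer_tip between -0.0295 and -0.0185 m) or ((horizontal distance between plate_32 and pad_top below 0.01 m and angle between the x axis of plate_32 and the x axis of gauge, either way round below 0.14 rad and z of plate_32 in the frame of pad_top above -0.002 m and angle between plate_32's own z axis and vertical below 0.04 rad) and z of plate_32 in the frame of pointer_tip between -0.0375 and -0.0265 m)) and (horizontal distance between plate_12 and pad_top above 0.1 m or ((horizontal distance between plate_12 and pad_top below 0.01 m and angle between the x axis of plate_12 and the x axis of gauge, either way round below 0.14 rad and z of plate_12 in the frame of pad_top above -0.002 m and angle between plate_12's own z axis and vertical below 0.04 rad) and z of plate_12 in the frame of pointer_tip below -0.0065 m)) and (horizontal distance between plate_16 and pad_top above 0.1 m or ((horizontal distance between plate_16 and pad_top below 0.01 m and angle between the x axis of plate_16 and the x axis of gauge, either way round below 0.14 rad and z of plate_16 in the frame of pad_top above -0.002 m and angle between plate_16's own z axis and vertical below 0.04 rad) and z of plate_16 in the frame of pointer_tip below -0.0105 m)) and (horizontal distance between plate_20 and pad_top above 0.1 m or ((horizontal distance between plate_20 and pad_top below 0.01 m and angle between the x axis of plate_20 and the x axis of gauge, either way round below 0.14 rad and z of plate_20 in the frame of pad_top above -0.002 m and angle between plate_20's own z axis and vertical below 0.04 rad) and z of plate_20 in the frame of pointer_tip below -0.0145 m)) and (horizontal distance between plate_24 and pad_top above 0.1 m or ((horizontal distance between plate_24 and pad_top below 0.01 m and angle between the x axis of plate_24 and the x axis of gauge, either way round below 0.14 rad and z of plate_24 in the frame of pad_top above -0.002 m and angle between plate_24's own z axis and vertical below 0.04 rad) and z of plate_24 in the frame of pointer_tip below -0.0185 m)) and (horizontal distance between plate_32 and pad_top above 0.1 m or ((horizontal distance between plate_32 and pad_top below 0.01 m and angle between the x axis of plate_32 and the x axis of gauge, either way round below 0.14 rad and z of plate_32 in the frame of pad_top above -0.002 m and angle between plate_32's own z axis and vertical below 0.04 rad) and z of plate_32 in the frame of pointer_tip below -0.0265 m)) and linear speed of each of plate_12, plate_16, plate_20, plate_24, plate_32 below 0.02 m/s); the robot touches nothing.
It fails at once if the pointer is shifted by more than 4 mm (distance of pointer_tip from where it was at the start of the episode above 0.004 m).
It fails at once if the marker or the brown bottle is moved by more than 30 mm (distance of any of marker_blue, amber_bottle from where it was at the start of the episode above 0.03 m).
It also fails if it takes over 72 s, if anything falls off the work surface, if the arm or the gripper's body presses on something with over 40 N, if the wrist force passes 120 N, or if a joint passes its speed limit or range.

## Working session

There is one attempt and no reset: what is moved stays moved. The work goes in short steps, each a Python script; the robot and the scene stay as the last script left them, time stands still between calls to the robot, and variables do not carry over. Pictures are saved under pics/ and viewed, at most 10 in all, crops included, and the job is handed in when it is done.

```bash
mkdir -p pics; ls
python3 - <<'E'
from station import *
import cv2,numpy as np
np.set_printoptions(precision=4,suppress=True)
for n in("side","top"):
    im=read_camera(n); cv2.imwrite(f"pics/{n}0.png",im[:,:,::-1])
    c=camera_info(n); print(n,c)
print(camera_info("wrist"),get_ee_rot(),get_tcp_pos())
a=cv2.imread("pics/side0.png");b=cv2.imread("pics/top0.png")
E
```

```text
pics
side {'intrinsics': array([[474.0023,   0.    , 256.4655],
       [  0.    , 474.0023, 194.6817],
       [  0.    ,   0.    ,   1.    ]]), 'T': array([[ 0.989 ,  0.0793, -0.1253,  0.3755],
       [-0.147 ,  0.4149, -0.8979, -1.1152],
       [-0.0192,  0.9064,  0.4219,  0.5207],
       [ 0.    ,  0.    ,  0.    ,  1.    ]])}
top {'intrinsics': array([[480.7489,   0.    , 253.2093],
       [  0.    , 480.7489, 195.4615],
       [  0.    ,   0.    ,   1.    ]]), 'T': array([[-0.0089,  0.9946, -0.103 ,  0.4005],
       [-1.    , -0.0084,  0.0053, -0.1441],
       [ 0.0044,  0.1031,  0.9947,  1.304 ],
       [ 0.    ,  0.    ,  0.    ,  1.    ]])}
{'intrinsics': array([[274.1381,   0.    , 260.2095],
       [  0.    , 274.1381, 189.6137],
       [  0.    ,   0.    ,   1.    ]]), 'tool_from_camera': array([[-0.0014,  0.9521,  0.3058,  0.0845],
       [ 1.    ,  0.0015, -0.0001,  0.0007],
       [-0.0005,  0.3058, -0.9521, -0.1613],
       [ 0.    ,  0.    ,  0.    ,  1.    ]])} [-0.0001  0.2093  0.9778 -0.0007] [0.2557 0.5698 0.222 ]
```

View pics/side0.png

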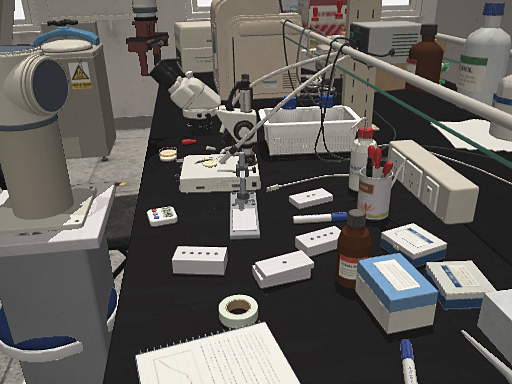

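View pics/top0.png

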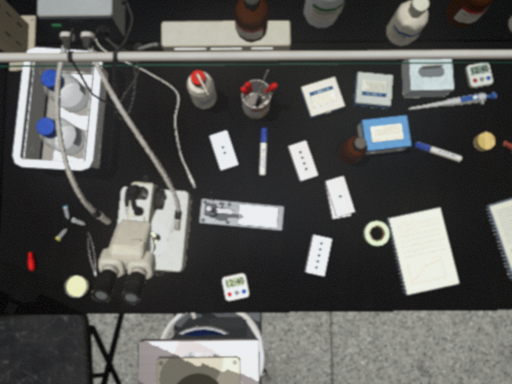

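Side view: the gauge's pad is near (243,218), with its pillar behind at (242,170). The 12-on-20 stack is at (283,267), the 32 mm plate at (200,260), the 24 mm at (320,239) and the 16 mm at (311,198).

Top view: the gauge runs (199–284, 213), with the pillar at the left end (towards +y) and the pad at about (260,216). Plates are at (223,150) 16 mm, (303,160) 24 mm, (340,197) 12-on-20 stack, and (319,255) 32 mm. The marker is at (263,150) and the bottle at (355,148).

```bash
cat > h.py <<'E'
from station import *
import cv2,numpy as np
from scipy.spatial.transform import Rotation as R
np.set_printoptions(precision=4,suppress=True)
def cam(name):
    c=camera_info(name)
    if name!="wrist": return c["intrinsics"],np.array(c["T"])
    q=np.array(get_ee_rot()); T=np.eye(4); T[:3,:3]=R.from_quat(q[[1,2,3,0]]).as_matrix(); T[:3,3]=get_tcp_pos()
    return c["intrinsics"],T@c["tool_from_camera"]
def ray(K,T,px):
    u,v=px; d=np.array([(u-K[0,2])/K[0,0],-(v-K[1,2])/K[1,1],-1]); return T[:3,3],T[:3,:3]@d
def cast(K,T,px,z):
    o,d=ray(K,T,px); return (o+d*(z-o[2])/d[2])[:2]
def proj(K,T,P):
    p=T[:3,:3].T@(np.asarray(P)-T[:3,3]); return K[0,0]*p[0]/-p[2]+K[0,2], K[1,2]+K[1,1]*p[1]/p[2]
def down(yaw): # tool x axis at 'yaw' in world, z down; returns wxyz
    c,s=np.cos(yaw),np.sin(yaw)
    q=R.from_matrix(np.array([[c,s,0],[s,-c,0],[0,0,-1]])).as_quat(); return q[[3,0,1,2]]
def blobs(im,K,T,z,thr=170,amin=100,amax=20000):
    g=cv2.cvtColor(im,cv2.COLOR_RGB2GRAY); out=[]
    for c in cv2.findContours((g>thr).astype(np.uint8),cv2.RETR_EXTERNAL,cv2.CHAIN_APPROX_NONE)[0]:
        if amin<cv2.contourArea(c)<amax:
            w=np.array([cast(K,T,p,z) for p in c[:,0]+0.0])
            (x,y),(a,b),t=cv2.minAreaRect((w*1000).astype(np.float32))
            if a<b: a,b,t=b,a,t+90
            out.append((c[:,0].mean(0),np.array([x,y])/1000,(a,b),(t+90)%180-90))
    return out
E
python3 - <<'E'
from h import *
K,T=cam("top"); im=cv2.imread("pics/top0.png")[:,:,::-1]
for b in blobs(im,K,T,0.02,amin=300,amax=2500): print(np.round(b[0]),b[1],np.round(b[2]),round(b[3],1))
for n,p,z in(("pillar",(208,210),.132),("eyep",(110,292),.33),("pad",(262,216),.015)): print(n,cast(K,T,p,z))
print(T[:3,3])
E
```

```text
[235. 287.] [ 0.2926 -0.1009] [62. 62.] -79.0
[318. 255.] [ 0.3735 -0.3221] [100.  51.] -13.3
[377. 233.] [ 0.4302 -0.4788] [64. 61.] -1.9
[249. 215.] [ 0.4815 -0.139 ] [174.  59.] 84.3
[505. 231.] [ 0.428  -0.8101] [179.  56.] -3.7
[171. 226.] [0.4443 0.0783] [212.  91.] -5.0
[132. 228.] [0.4497 0.1899] [242. 133.] -1.2
[339. 197.] [ 0.5277 -0.3828] [106.  60.] 9.9
[303. 160.] [ 0.6283 -0.2858] [99. 50.] 18.1
[223. 150.] [ 0.6589 -0.0707] [99. 50.] 17.9
[386. 132.] [ 0.7036 -0.5159] [90. 46.] -84.0
[322.  96.] [ 0.806  -0.3442] [96. 86.] -73.1
[ 78. 124.] [0.74   0.3242] [262. 104.] -0.5
[374.  88.] [ 0.8272 -0.4854] [93. 84.] 83.9
[ 34. 131.] [0.7535 0.4249] [281. 145.] -0.5
[430.  76.] [ 0.8596 -0.6455] [118.  71.] 89.6
[314.  54.] [ 0.9264 -0.3256] [1090.   16.] -90.0
[227.  35.] [ 0.9885 -0.0768] [351.  67.] -89.8
[33. 47.] [0.9794 0.455 ] [180. 118.] 89.6
pillar [ 0.4871 -0.0396]
eyep [0.3104 0.1378]
pad [ 0.4784 -0.174 ]
[ 0.4005 -0.1441  1.304 ]
```

Run:
```python
from h import *
p=np.array(get_tcp_pos()); q0=get_ee_rot()
try: movel([*p[:2],.46],v=.3)
except MotionError as e: print(e); move_pose([.28,.5,.46],q0)
print(get_time(),get_joint_pos(),get_tcp_pos())
for yaw in(-95,85):
    print(yaw,inverse_kinematics([.478,-.25,.3],down(np.radians(yaw))))
q=down(np.radians(-93))
move_pose([.478,-.20,.46],q); print(get_time())
move_pose([.478,-.20,.26],q)
im=read_camera("wrist");np.savez("w1",im=im,K=cam("wrist")[0],T=cam("wrist")[1]);cv2.imwrite("pics/w1.png",im[:,:,::-1])
a=np.radians(-93); th=np.radians(45)
h=np.array([np.cos(a),np.sin(a),0]);Z=np.array([0,0,1])
x=h*np.cos(th)-Z*np.sin(th); z=-h*np.sin(th)-Z*np.cos(th); y=np.cross(z,x)
qt=R.from_matrix(np.stack([x,y,z],1)).as_quat()[[3,0,1,2]]
try:
    move_pose([.478,-.235,.206],qt)
    im=read_camera("wrist");np.savez("w2",im=im,K=cam("wrist")[0],T=cam("wrist")[1]);cv2.imwrite("pics/w2.png",im[:,:,::-1])
except MotionError as e: print("tilt",e)
print(get_time(),get_joint_pos(),get_tcp_pos())
```

```text
1.0417 [ 1.13    0.2546  1.3414 -0.      1.5485 -0.019 ] [0.2554 0.5692 0.458 ]
-95 None
85 [-0.5039  0.2122  1.742  -0.      1.1875 -0.4167]Traceback (most recent call last):
  File "<stdin>", line 9, in <module>
station.MotionError: the arm cannot take that pose within its joint ranges
```

```bash
python3 - <<'E'
from h import *
def shot(n):
    K,T=cam("wrist"); im=read_camera("wrist");np.savez(n,im=im,K=K,T=T);cv2.imwrite(f"pics/{n}.png",im[:,:,::-1])
a=np.pi; th=np.radians(45)
h=np.array([np.cos(a),np.sin(a),0]);Z=np.array([0,0,1])
x=h*np.cos(th)-Z*np.sin(th); z=-h*np.sin(th)-Z*np.cos(th); y=np.cross(z,x)
qt=R.from_matrix(np.stack([x,y,z],1)).as_quat()[[3,0,1,2]]
q=down(np.radians(85))
move_pose([.46,-.22,.46],q); print(get_time(),get_joint_pos())
move_pose([.478,-.20,.25],q); shot("w1")
print(get_time())
for P in([.37,-.16,.206],[.40,-.16,.24]):
    try:
        move_pose(P,qt); shot("w2"); break
    except MotionError as e: print("tilt",e)
print(get_time(),get_joint_pos(),get_tcp_pos())
E
python3 -c "
import cv2,numpy as np
a,b=cv2.imread('pics/w1.png'),cv2.imread('pics/w2.png')
cv2.imwrite('pics/w12.png',cv2.resize(b,(800,600),interpolation=cv2.INTER_CUBIC))"
```

```text
3.9083 [-0.4683  0.0536  1.5744  0.0001  1.5137 -0.3822]
4.8167
7.225 [-0.868   0.0414  2.5295  1.5763  0.5702  2.4386] [ 0.3703 -0.1602  0.2062]
```

View pics/w12.png

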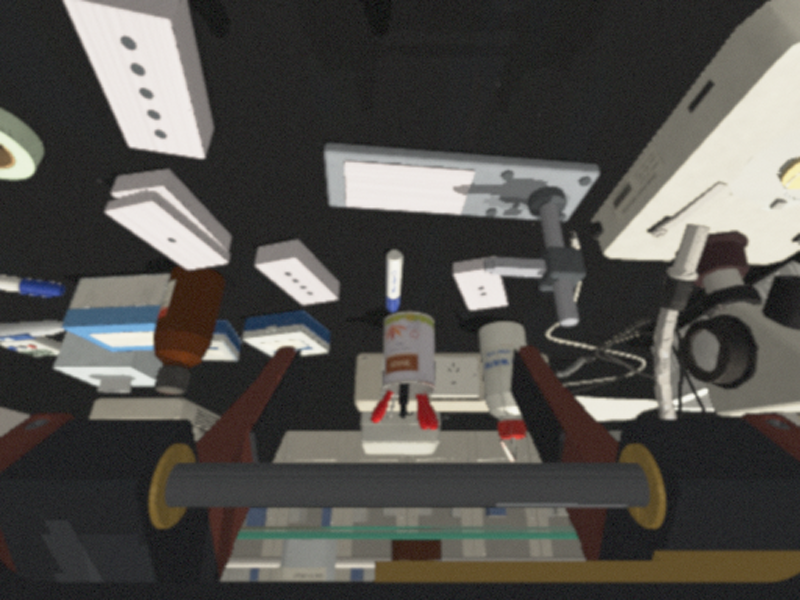

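View pics/w1.png

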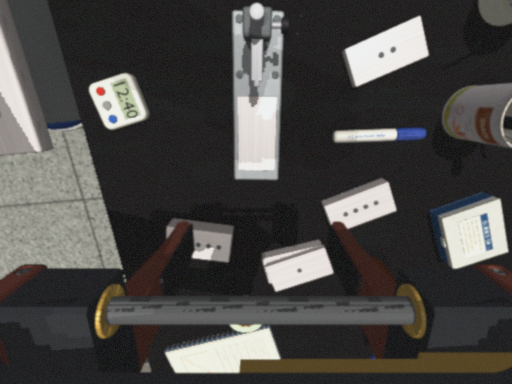

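w2 is upside down. The pointer's tip is at about (312,170) and the slider at (360,171) in original pixels, with the pad at (220–303, 104–137). w1 shows the gauge from directly above: foot corners (235,179), (278,180), (233,11), (283,11), and the pointer's tip at about (256,80).

Run:
```python
from h import *
a=np.load("w1.npz");b=np.load("w2.npz")
K,T,K2,T2=a["K"],a["T"],b["K"],b["T"]
c=[cast(K,T,p,.012) for p in((235,179),(278,180),(233,11),(283,11))]
n=(c[0]+c[1])/2;f=(c[2]+c[3])/2;u=(f-n)/np.linalg.norm(f-n)
print("len",np.linalg.norm(f-n),"yaw",np.degrees(np.arctan2(u[1],u[0])),"widths",np.linalg.norm(c[0]-c[1]),np.linalg.norm(c[2]-c[3]))
o=(n+f)/2-u*.044; print("pad mid",o)
# cross-check pad blob in top and w2 projections
Kt,Tt=cam("top")
for k in (-.052,.052): print("pad end w1",proj(K,T,[*(o+u*k),.015]),"w2",proj(K2,T2,[*(o+u*k),.015]))
g=cv2.cvtColor(b["im"],cv2.COLOR_RGB2GRAY)
for z in(.068,.073,.079,.084,.089): print(z,"tip w2",np.round(proj(K2,T2,[*(o+u*.061),z]),1))
for col in(316,322,328,334,340): print(col,g[158:186,col])
print(g[170,300:330])
im=cv2.resize(b["im"][90:220,200:400],(800,520),interpolation=cv2.INTER_CUBIC);cv2.imwrite("pics/c2.png",im[:,:,::-1])
```

```text
len 0.2219491006886091 yaw 84.2151358153984 widths 0.06522025498258611 0.06343983555499814
pad mid [ 0.4786 -0.1605]
pad end w1 (np.float64(256.58081116940053), np.float64(170.36087699127754)) w2 (np.float64(220.34571033727858), np.float64(119.37814964634435))
pad end w1 (np.float64(257.23047089478314), np.float64(96.6406547015669)) w2 (np.float64(298.4813328472359), np.float64(124.72420413966825))
0.068 tip w2 [308.2 158.2]
0.073 tip w2 [308.5 161.5]
0.079 tip w2 [308.9 165.6]
0.084 tip w2 [309.2 169.1]
0.089 tip w2 [309.5 172.6]
316 [ 38  36  39  34  41  63  98 105 105 100  99  98 114 152 187 199 209 219
 229 233 234 232 232 232 234 232 234 234]
322 [ 37  39  36  34  36  42  64  96 106 105 105 108 132 182 202 204 203 187
 127  65  55  65  71  90 111 130 144 165]
328 [ 38  30  40  34  35  37  58  91 104 108 108 110 124 165 195 203 202 192
 145  81  44  30  38  32  42  39  37  36]
334 [ 36  34  34  31  33  40  49  70  99 105 110 111 113 143 186 204 206 200
 166 102  50  40  39  35  41  33  37  31]
340 [ 37  34  35  39  38  36  42  62  95 108 110 108 110 133 182 204 206 204
 189 121  56  40  33  31  39  37  37  37]
[129 127 125 131 127 129 127 129 129 113  96  98 105 108 107 103 114 127
 135 132 133 132 132 133 130 131 129 128 124 125]
```

View pics/c2.png

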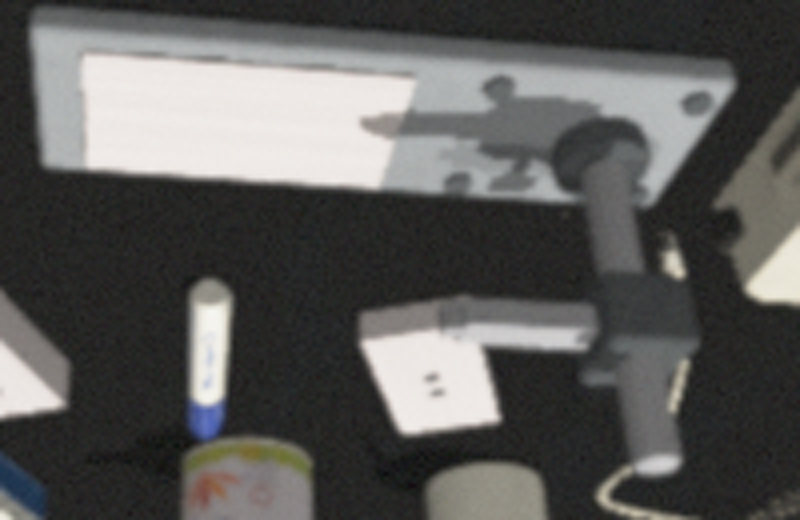

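The crop puts the pointer's mid-height about 70 mm above the pad. So the sum should be 72 mm (16+24+32), which fits any setting from 66.5 to 74 and leaves the 12/20 stack alone. The bottle stands close to the 24 mm plate, so I'll check that clearance and then place the 32 mm plate.

```bash
cat >> h.py <<'E'
PAD=np.array([.4786,-.1605]); PYAW=84.2
def look(P,yaw,zt,n,thr=120):
    """hover, find plate in wrist view; return refined centre,yaw"""
    move_pose([*P,.25],down(np.radians(yaw))); K,T=cam("wrist"); im=read_camera("wrist")
    cv2.imwrite(f"pics/{n}.png",im[:,:,::-1]); best=None
    for t in(190,170,150,130,110):
        for b in blobs(im,K,T,zt,t,300,9000):
            if np.linalg.norm(b[1]-P)<.02:
                s=abs(b[2][0]-100)+abs(b[2][1]-50)
                if best is None or s<best[0]: best=(s,b,t)
    print(n,"seen",best); return best
def pick(P,yaw,ztip,grip=0.0):
    q=down(np.radians(yaw)); move_pose([*P,ztip+.06],q); movel([*P,ztip],v=.12); command_gripper(grip)
    print("grip",get_grip_width()*88,get_finger_force()); movel([*P,.2],v=.25)
def place(under,tip,off=0):
    """under: support height; tip: tool tip above plate's underside; off: grasp offset along tool x from plate middle"""
    a=np.radians(PYAW); u=np.array([np.cos(a),np.sin(a)]); P=PAD+u*off; q=down(a)
    move_pose([*P,.2],q); movel([*P,under+tip+.012],v=.2)
    hit=movel([*P,under+tip-.003],v=.03,until_force=5); print("touch",hit,get_tcp_pos()[2]-tip-under)
    command_gripper(.85); movel([*P,.22],v=.25); print("t",get_time())
E
python3 - <<'E'
from h import *
K,T=cam("side"); print("bottle base front",cast(K,T,(351,290),0),"l/r",cast(K,T,(337,280),0),cast(K,T,(368,280),0))
o,d=ray(K,T,(357,213))
print("cap top",cast(K,T,(357,213),.142)); Kt,Tt=cam("top")
print("proj top of bottle in top cam for that",proj(Kt,Tt,[*cast(K,T,(357,213),.142),.142]))
im=cv2.imread("pics/top0.png")[:,:,::-1]
for z,zz in((.016,(.659,-.071)),(.024,(.628,-.286)),(.032,(.3735,-.322))):
    for b in blobs(im,Kt,Tt,z,170,300,2500):
        if np.linalg.norm(b[1]-zz)<.03: print(z,b[1:])
w=np.load("w1.npz")
for z,zz in((.016,(.659,-.071)),(.024,(.628,-.286))):
    for t in (190,150,130):
        for b in blobs(w["im"],w["K"],w["T"],z,t,300,9000):
            if np.linalg.norm(b[1]-zz)<.03: print("w1",z,t,b[1:])
b=look(np.array([.372,-.321]),-13.3,.032,"l32")
print(get_time())
if b and b[0]<9 :
    pick(b[1][1],b[1][3],.012); place(.015,.012);
E
```

```text
bottle base front [ 0.638  -0.4428] l/r [ 0.6225 -0.4087] [ 0.679  -0.4187]
cap top [ 0.6482 -0.4164]
proj top of bottle in top cam for that (np.float64(360.925387853659), np.float64(143.07416013687174))
0.016 (array([ 0.6597, -0.0705]), (98.91731262207031, 49.942054748535156), 17.891132354736328)
0.024 (array([ 0.6276, -0.2853]), (98.99989318847656, 50.04965591430664), 18.06010627746582)
0.032 (array([ 0.3737, -0.3204]), (99.1780776977539, 50.6872673034668), -13.250885009765625)
w1 0.016 190 (array([ 0.6576, -0.0685]), (98.71195983886719, 48.890201568603516), 17.823801040649414)
w1 0.016 150 (array([ 0.6574, -0.0686]), (99.83905792236328, 49.94585418701172), 17.814294815063477)
w1 0.016 130 (array([ 0.6574, -0.0685]), (100.60706329345703, 50.56298065185547), 17.806913375854492)
w1 0.024 190 (array([ 0.6252, -0.2826]), (98.16423797607422, 48.34858703613281), 17.726106643676758)
w1 0.024 150 (array([ 0.625 , -0.2825]), (99.53878021240234, 50.08911895751953), 17.865577697753906)
w1 0.024 130 (array([ 0.6249, -0.2822]), (100.25933837890625, 51.63690948486328), 17.763744354248047)
l32 seen (0.41237640380859375, (array([259.5829, 162.4976]), array([ 0.372 , -0.3178]), (99.83403015136719, 49.75359344482422), -12.555374145507812), 130)
8.6833
grip 50.216735165501305 30.000167191028595
touch True -0.00018692217380682566
t 15.7583
```

Run:
```python
from h import *
command_gripper(1.0)
b=look(PAD-np.array([0,.04]),PYAW,.047,"p32"); 
K,T=cam("wrist"); im=cv2.imread("pics/p32.png")[:,:,::-1]
for t in(200,150,130):
    for b in blobs(im,K,T,.047,t,300,20000):
        if np.linalg.norm(b[1]-PAD)<.03: print("placed",t,b)
b=look(np.array([.6255,-.283]),18,.024,"l24"); print(get_time())
if b[0]<6:
    P=b[1][1];yw=b[1][3];a=np.radians(yw)
    pick(P-.012*np.array([np.sin(a),-np.cos(a)]),yw,.012)
    place(.047,.012)
```

```text
p32 seen None
placed 200 (array([256.3628, 133.4558]), array([ 0.4784, -0.1581]), (99.84315490722656, 49.662315368652344), 84.17121887207031)
l24 seen (0.5970993041992188, (array([261.5152, 160.8838]), array([ 0.6259, -0.2829]), (99.5316390991211, 50.12873840332031), 18.486989974975586), 130)
17.6667
grip 50.18320229181142 30.001641511917114
touch True 0.0002863651420843827
t 24.2417
```

View pics/p32.png

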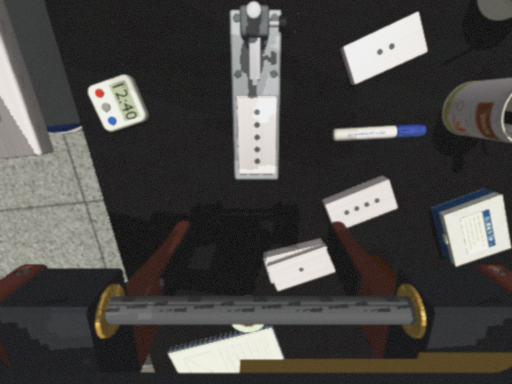

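p32 shows the 5-dot plate lying square on the pad: centre (257,135), foot visible on all sides. Measured position is within about 3 mm of the pad's middle, at 84.2°. The 16 mm plate is next.

Run:
```python
from h import *
command_gripper(1.0)
b=look(np.array([.658,-.069]),18,.016,"l16"); print(get_time())
if b[0]<6:
    pick(b[1][1],b[1][3],.005)
    place(.071,.005)
a=np.radians(PYAW)
move_pose([.47,-.22,.28],down(a))
K,T=cam("wrist"); im=read_camera("wrist"); cv2.imwrite("pics/f1.png",im[:,:,::-1])
for t in(200,150,130):
    for b in blobs(im,K,T,.087,t,300,20000):
        if np.linalg.norm(b[1]-PAD)<.03: print("placed",t,b)
# tilted side look, as w2
th=np.radians(45);x=np.array([-np.cos(th),0,-np.sin(th)]);z=np.array([np.sin(th),0,-np.cos(th)])
qt=R.from_matrix(np.stack([x,np.cross(z,x),z],1)).as_quat()[[3,0,1,2]]
move_pose([.35,-.16,.22],qt); im=read_camera("wrist")
cv2.imwrite("pics/f2.png",cv2.resize(im[60:260,180:440],(780,600),interpolation=cv2.INTER_CUBIC)[:,:,::-1]); print(get_time())
```

```text
l16 seen (0.5904769897460938, (array([259.9433, 159.7371]), array([ 0.6584, -0.0678]), (99.74285888671875, 50.333335876464844), 17.970115661621094), 150)
25.9833
grip 50.015221788337094 30.000354945659637
touch True -0.00010204546146290461
t 32.725
placed 200 (array([263.444 , 119.8362]), array([ 0.4795, -0.1605]), (97.49729919433594, 48.54450607299805), 84.01195526123047)Traceback (most recent call last):
  File "<stdin>", line 16, in <module>
station.MotionError: the arm cannot take that pose within its joint ranges
```

Run:
```python
from h import *
th=np.radians(45);x=np.array([-np.cos(th),0,-np.sin(th)]);z=np.array([np.sin(th),0,-np.cos(th)])
qt=R.from_matrix(np.stack([x,np.cross(z,x),z],1)).as_quat()[[3,0,1,2]]
move_pose([.37,-.16,.206],qt); im=read_camera("wrist")
cv2.imwrite("pics/f2.png",cv2.resize(im[60:260,180:440],(780,600),interpolation=cv2.INTER_CUBIC)[:,:,::-1]); print(get_time())
```

```text
35.6333
```

View pics/f2.png

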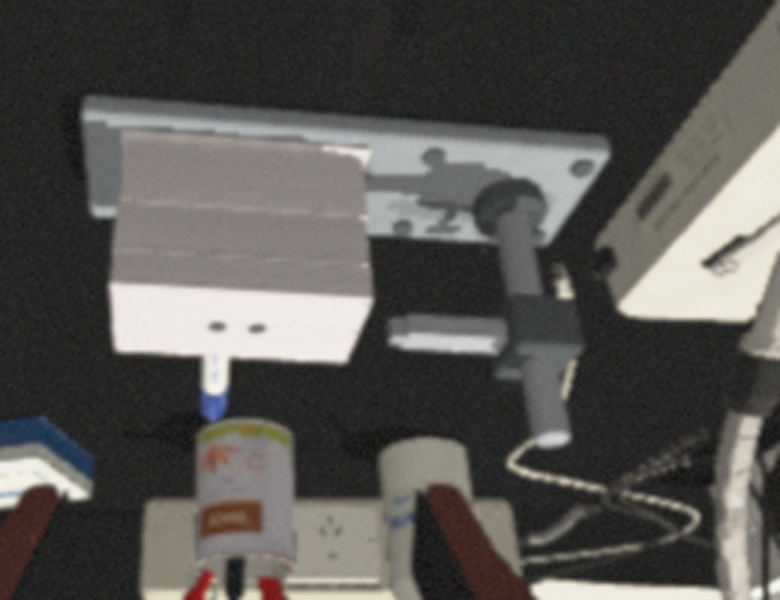

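f2 shows the three plates lying flat and square on the pad. The stack's top centreline at the pointer end is at about row 330, against about 337 for the pointer's top face. The stack top is therefore about 3 mm below the pointer's upper edge, inside its thickness.

```bash
python3 -c "
from station import *
wait(0.3); print(job_done())"
```

```text
the job is handed in; nothing more can be done
None
```

The 32, 24 and 16 mm plates (72 mm) are stacked flat and square on the pad, with the top about 2 mm above the pointer's mid-thickness by camera estimate; the job was handed in at about 36 s, with no verdict shown.

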